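Make up two sampling kits on the laboratory bench

ROBOT

A 6-joint arm with a two-finger parallel gripper is mounted at the origin on the work surface. World frame = base frame: x ahead of the robot, y to its left, z up, the work surface at z = 0. Lengths are in mm, angles in degrees, forces in N, time in s.
With the tool pointing down it reaches from about 300 to 850 mm from the base axis. Payload 4.2 kg.
Tool frame: the origin (TCP) lies between the finger pads; the fingertips stand 19 mm ahead of it and the grasp point (between the pads) is the TCP (env.tips_ahead is the distance from the TCP to the fingertips, in mm); z points along the fingers, y is the direction in which the jaws open and shut (so a half turn about z gives the same grasp; the last joint's range is limited). The gripper opens to 91 mm and grips with 3 to 60 N. Pads are 32 mm wide; open, the fingers measure 118 mm over their backs; the gripper's body (76 mm by 178 mm) begins 60 mm behind the grasp point.
Start: joints at [67.208, 18.312, 89.639, -0, 72.044, -1.146], TCP at [212.107, 534.464, 232.976] pointing down, gripper open.
Joint ranges: [-177.97, 177.97], [-48.28, 115.42], [12.27, 149.76], [-77.06, 257.06], [2.81, 150.46], [-146.56, 146.56]. Speed limits (degrees/s): [147.25, 147.25, 180, 180, 180, 180].

INTERFACE

Orientations are given as [roll, pitch, yaw] about the fixed x, y, z axes, in that order (R = Rz(yaw) Ry(pitch) Rx(roll)).
In Python, from workcell import telemetry, viewer, job_done, env gives the robot as it stands. The module is installed in compiled form; this text tells all that it offers.
- The arm moves only by the shell command python3 -m jog 'ROWS' [FORCE]. ROWS is JSON, a list of rows, each a list of 3 entries, a list of its own where there are three numbers: the shift along the tool's x, y, z in cm, then the turn about the tool's z in degrees, then the opening, from 0 (shut) to 1 (fully open). A call has 1 to 10 rows; each row shifts and turns the pose as measured when the row begins, along the tool's axes as they then stand; what a row does not reach is not made up. A row lasts 1/8 s, in which the tool goes at most 62.5 mm and 10.7 degrees, less where a joint would pass 70% of its speed; a pose out of reach is approached as far as the arm can. A call is refused whole if a number of a shift passes 6.25 or a number of a turn 10.7, either way. A call with a gripper value outside its range is refused whole. The fingers move at their own pace and stop on an object; FORCE is the grip in N (left out, the last holds). Time passes only in rows, so rows that do not move let the fingers close. It gives the time, the measured TCP pose, the force and the opening at its end, in the units of the state.
- telemetry.state(): the state, without advancing time (a new reading comes with each control period).
- viewer.grab_frame(name): name is "scene" or "top"; returns a dict with "color" (420x560x3 uint8, red, green, blue), "K" (3x3 intrinsics, pixels), "rvec" (rotation vector, rad) and "tvec" (3), from world to camera coordinates, as OpenCV has them. Camera axes: x right, y down, z forward; pixel columns grow to the right and rows downward; lengths in mm; the calibration is good to about 2 mm. A picture is of the moment at which its call begins. There is no depth.
- job_done(): hands the job in, once; it reports no verdict.
The state is a dict: "time_s": time; "qpos": joint angles; "qvel": joint speeds; "effort": joint torques, N m; "ee_pos": TCP position; "ee_rot": TCP orientation; "force": force on the tool from outside, world axes, zero at the start; "torque": the same for the moment, N m; "gripper_width": finger opening in mm.
Only numpy, scipy, OpenCV 4.12 (cv2) and the standard library are available. Lean on these libraries where they do the work, as an engineer would, in place of code of your own. Each camera call takes 0.05 s, during which the arm holds its last target. There are 200 camera calls.

TASK

Make up the two sampling kits: the amber bottle and the red-lidded pot go into the orange tray, the white bottle and the blue-lidded pot into the magenta tray. In each tray stand the bottle in the bay with the white liner and the pot in the bay with the black liner, upright and flat on the floor of the bay, setting each down rather than dropping it. Leave the green bottle, the yellow-lidded pot and the grey tip box where they are.

Things in the scene. Friction and masses are not known exactly. Their poses are not given: they have to be found in the camera images.
- tray_orange: Orange plastic kit tray, fixed to the bench, 140 mm (x) by 72 mm (y), 22 mm high over its walls, which are 4 mm thick. A 4 mm wall across the middle makes two square bays, 64 by 64 mm inside. The bay centred at x = -34 mm, y = 0 in the tray's frame has a white floor liner, the one at x = +34 mm has a black floor liner; the liners' tops, on which things stand, are 6 mm above the origin. Origin: centre of the underside. It may be turned to any yaw.
- tray_pink: Magenta (bright pink) plastic kit tray, fixed to the bench, 140 mm (x) by 72 mm (y), 22 mm high over its walls, which are 4 mm thick. A 4 mm wall across the middle makes two square bays, 64 by 64 mm inside. The bay centred at x = -34 mm, y = 0 in the tray's frame has a white floor liner, the one at x = +34 mm has a black floor liner; the liners' tops, on which things stand, are 6 mm above the origin. Origin: centre of the underside. It may be turned to any yaw.
- bottle_amber: Round bottle with a brown (amber) body 42 mm in diameter (straight from the foot to 58 mm up), then a shoulder narrowing to a black cap 26 mm in diameter; 82 mm tall, 60 to 130 g, standing upright. Origin: centre of the underside; z up along the bottle; yaw has no meaning.
- bottle_white: Round bottle with a white body 42 mm in diameter (straight from the foot to 58 mm up), then a shoulder narrowing to a white cap 26 mm in diameter; 82 mm tall, 60 to 130 g, standing upright. Origin: centre of the underside; z up along the bottle; yaw has no meaning.
- pot_red: Round specimen pot, off-white and 45 mm in diameter, with a red lid 46 mm in diameter covering its top 18 mm; 60 mm tall, 40 to 85 g, standing upright. Origin: centre of the underside; z up; yaw has no meaning.
- pot_blue: Round specimen pot, off-white and 45 mm in diameter, with a blue lid 46 mm in diameter covering its top 18 mm; 60 mm tall, 40 to 85 g, standing upright. Origin: centre of the underside; z up; yaw has no meaning.
- bottle_green: Round bottle with a green body 42 mm in diameter (straight from the foot to 58 mm up), then a shoulder narrowing to a green cap 26 mm in diameter; 82 mm tall, 60 to 130 g, standing upright. Origin: centre of the underside; z up along the bottle; yaw has no meaning. Spare stock: not wanted in a kit, stays where it is.
- pot_yellow: Round specimen pot, off-white and 45 mm in diameter, with a yellow lid 46 mm in diameter covering its top 18 mm; 60 mm tall, 40 to 85 g, standing upright. Origin: centre of the underside; z up; yaw has no meaning. Spare stock: not wanted in a kit, stays where it is.
- tip_box: Grey box of pipette tips with a lighter lid, 80 (x) by 120 (y) by 60 mm high, standing at the back of the work area. Origin: centre of the underside. Stays where it is.

How it is judged (in metres and radians):
At the end, for the whole second after the job is handed in: Each named bottle and pot is in its own tray, within 14 mm (along each tray axis) of its bay's centre, on the liner (origin 2 to 11 mm up in the tray), upright within 0.1 rad, slower than 0.02 m/s and released; green bottle, yellow-lidded pot and tip box within 20 mm of their starts (x of bottle_amber in the frame of tray_orange between -0.048 and -0.02 m and y of bottle_amber in the frame of tray_orange between -0.014 and 0.014 m and z of bottle_amber in the frame of tray_orange between 0.002 and 0.011 m and angle between each of bottle_amber, pot_red, bottle_white, pot_blue's own z axis and vertical below 0.1 rad and linear speed of each of bottle_amber, pot_red, bottle_white, pot_blue below 0.02 m/s and contact force between the fingers and bottle_amber below 0.05 N and x of pot_red in the frame of tray_orange between 0.02 and 0.048 m and y of pot_red in the frame of tray_orange between -0.014 and 0.014 m and z of pot_red in the frame of tray_orange between 0.002 and 0.011 m and contact force between the fingers and pot_red below 0.05 N and x of bottle_white in the frame of tray_pink between -0.048 and -0.02 m and y of bottle_white in the frame of tray_pink between -0.014 and 0.014 m and z of bottle_white in the frame of tray_pink between 0.002 and 0.011 m and contact force between the fingers and bottle_white below 0.05 N and x of pot_blue in the frame of tray_pink between 0.02 and 0.048 m and y of pot_blue in the frame of tray_pink between -0.014 and 0.014 m and z of pot_blue in the frame of tray_pink between 0.002 and 0.011 m and contact force between the fingers and pot_blue below 0.05 N and distance of each of bottle_green, pot_yellow, tip_box from where it was at the start of the episode below 0.02 m); the robot touches nothing.
It fails at once if a bottle or pot of the kits is dropped or thrown (faster than 0.7 m/s, a free fall of about 25 mm, while the fingers do not hold it) ((linear speed of bottle_amber above 0.7 m/s and contact force between the fingers and bottle_amber below 0.02 N) or (linear speed of pot_red above 0.7 m/s and contact force between the fingers and pot_red below 0.02 N) or (linear speed of bottle_white above 0.7 m/s and contact force between the fingers and bottle_white below 0.02 N) or (linear speed of pot_blue above 0.7 m/s and contact force between the fingers and pot_blue below 0.02 N)).
It fails at once if the green bottle is moved by more than 20 mm or tipped over (distance of bottle_green from where it was at the start of the episode above 0.02 m or angle between bottle_green's own z axis and vertical above 0.3 rad).
It fails at once if the yellow-lidded pot is moved by more than 20 mm or tipped over (distance of pot_yellow from where it was at the start of the episode above 0.02 m or angle between pot_yellow's own z axis and vertical above 0.3 rad).
It fails at once if the tip box is moved by more than 20 mm or tipped over (distance of tip_box from where it was at the start of the episode above 0.02 m or angle between tip_box's own z axis and vertical above 0.3 rad).
It also fails if it takes over 99 s, if anything falls off the work surface, if the arm or the gripper's body presses on something with over 40 N, if the wrist force passes 120 N, or if a joint passes its speed limit or range.

## Working session

There is one attempt and no reset: what is moved stays moved. The work goes in short steps, Python scripts to look and compute and a shell command to move; the robot and the scene stay as the last step left them, time stands still between calls to the robot, and variables do not carry over. Pictures are saved under pics/ and viewed, about 12 in all and at most 16, crops included, and the job is handed in when it is done.

```bash
mkdir -p pics
python3 - <<'E'
from workcell import telemetry, viewer
import cv2
print(telemetry.state())
for n in("top","scene"):
    f=viewer.grab_frame(n); cv2.imwrite(f"pics/{n}0.png",cv2.resize(f["color"][:,:,::-1],(800,600),interpolation=cv2.INTER_CUBIC)); print(n,f["K"],f["rvec"],f["tvec"])
E
```

```text
{'time_s': 0.0, 'qpos': array([ 6.72072246e+01,  1.83508195e+01,  8.97098121e+01,  7.80558838e-04,
        7.20423641e+01, -1.14551546e+00]), 'qvel': array([-0.04340517,  0.03479126,  0.04276458, -0.06366337, -0.05631431,
        0.04963932]), 'effort': array([ 5.88061394e-04, -4.12437844e+01, -2.31969184e+01,  7.25784805e-02,
        4.56587272e-02, -1.30205281e-04]), 'ee_pos': array([211.91299524, 533.99481157, 232.1054059 ]), 'ee_rot': array([-1.79897040e+02, -2.80100969e-03,  1.58352496e+02]), 'force': array([-0.78993498, -0.67830982, -0.46940002]), 'torque': array([ 0.05006513, -0.05178393, -0.01208689]), 'gripper_width': 91.17738936089695}
top [[477.76243148   0.         283.26003024]
 [  0.         477.76243148 205.75029535]
 [  0.           0.           1.        ]] [ 2.14011966 -2.18112143  0.11751856] [   7.11217494  630.56048815 1269.54766403]
scene [[380.93048995   0.         279.35259894]
 [  0.         380.93048995 217.26423286]
 [  0.           0.           1.        ]] [ 1.98513425  0.84982967 -0.48206372] [-401.92364906 -211.82458522 1237.80472945]
```

View pics/top0.png

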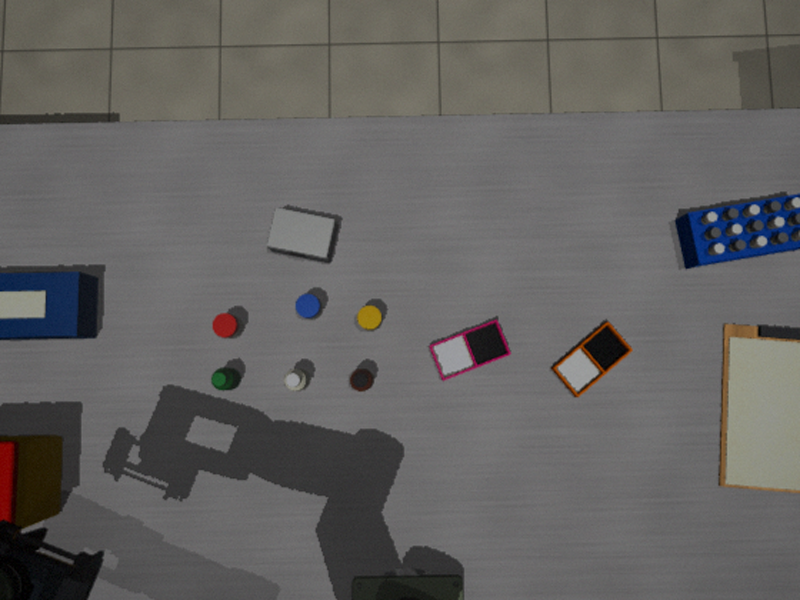

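View pics/scene0.png

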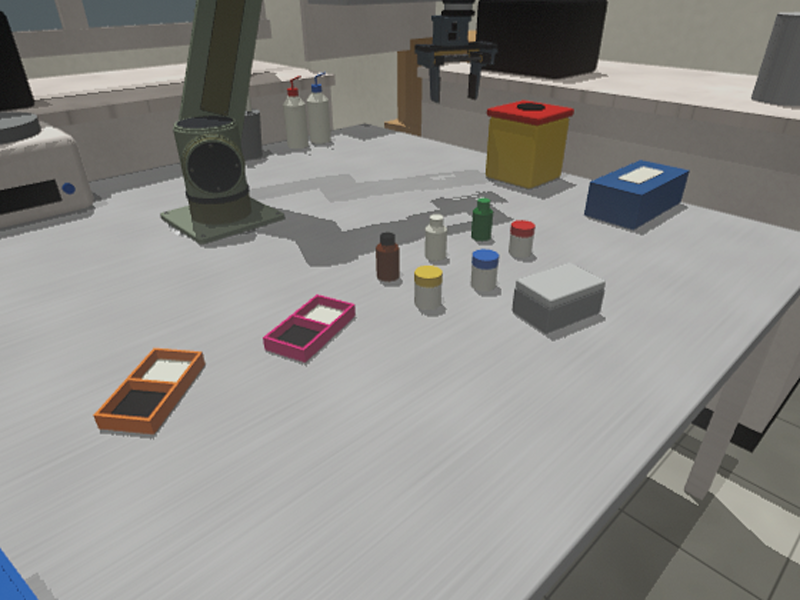

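The top view (800x600) shows the lids at red (225,325), blue (308,305), yellow (369,317). The caps are green (225,379), white (295,380) and black (361,380). The magenta tray is at about (470,349) and the orange one at (591,358). I'll enlarge it to get exact positions.

```bash
cat > h.py <<'E'
import numpy as np,cv2
from workcell import telemetry, viewer
def ray(f,uv,z):
    R,_=cv2.Rodrigues(np.array(f["rvec"],float)); t=np.array(f["tvec"],float).ravel()
    d=R.T@np.linalg.solve(f["K"],[uv[0],uv[1],1.]); c=-R.T@t
    return (c+d*(z-c[2])/d[2])[:2]
def crop(f,x0,y0,w,h,s,name):
    im=cv2.resize(f["color"][y0:y0+h,x0:x0+w,::-1],None,fx=s,fy=s,interpolation=cv2.INTER_NEAREST)
    cv2.imwrite("pics/"+name,im)
def jaw(p,yaw):pass
E
python3 - <<'E'
from h import *
f=viewer.grab_frame("top"); c=f["color"]
crop(f,145,200,130,80,6,"c1.png"); crop(f,295,215,155,70,5,"c2.png")
hsv=cv2.cvtColor(c,cv2.COLOR_RGB2HSV); H,S,V=[hsv[...,i].astype(int) for i in range(3)]
def reg(m,x0,x1,y0,y1):
    k=np.zeros_like(m);k[y0:y1,x0:x1]=m[y0:y1,x0:x1]; return k
for n,m,z in [("red",((H<8)|(H>172))&(S>150)&(V>90),60),("blue",(abs(H-112)<12)&(S>120)&(V>90),60),("yel",(abs(H-25)<8)&(S>150)&(V>90),60)]:
    m=reg(m,140,275,200,280); y,x=np.nonzero(m); q=[(x.min()+x.max())/2,(y.min()+y.max())/2]
    print(n,len(x),x.mean(),y.mean(),q,x.min(),x.max(),y.min(),y.max(),ray(f,(x.mean(),y.mean()),z))
for n,m in [("pink",(abs(H-165)<12)&(S>120)),("orange",(abs(H-12)<9)&(S>130))]:
    m=reg(m,290,450,215,285); y,x=np.nonzero(m)
    r=cv2.minAreaRect(np.c_[x,y].astype(np.float32)); b=cv2.boxPoints(r)
    w=np.array([ray(f,p,22) for p in b]); print(n,len(x),r,ray(f,r[0],22),"\n",w.round(1),np.linalg.norm(np.diff(w,axis=0),axis=1))
E
```

```text
red 217 156.74654377880185 227.22119815668202 [np.float64(157.0), np.float64(227.0)] 149 165 219 235 [576.62552764 334.09486833]
blue 216 214.80555555555554 213.45833333333334 [np.float64(215.0), np.float64(213.5)] 207 223 206 221 [610.58909614 178.77750895]
yel 225 258.1911111111111 221.79111111111112 [np.float64(258.0), np.float64(222.0)] 250 266 214 230 [585.98926474  62.83015929]
pink 391 ((366.28466796875, 239.77694702148438), (38.07866668701172, 130.8566436767578), 82.87498474121094) [ 534.07542432 -230.20140309] 
 [[ 567.1  -46.8]
 [ 605.  -405. ]
 [ 501.3 -412.4]
 [ 464.   -57.4]] [360.18201344 103.95922969 356.95586947]
orange 513 ((413.91766357421875, 251.07058715820312), (28.20096206665039, 51.84638214111328), 49.398704528808594) [ 500.88755929 -358.78878719] 
 [[ 485.6 -279.5]
 [ 575.7 -391.3]
 [ 516.2 -438.3]
 [ 427.1 -326.7]] [143.56171221  75.80633373 142.80616388]
```

View pics/c1.png

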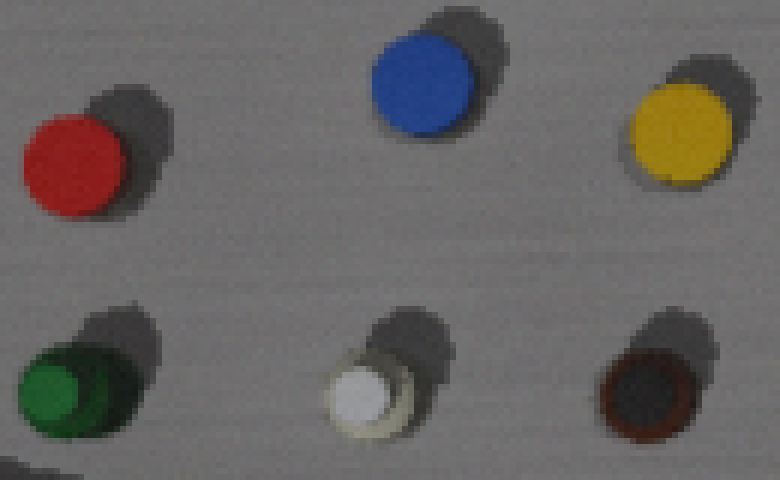

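View pics/c2.png

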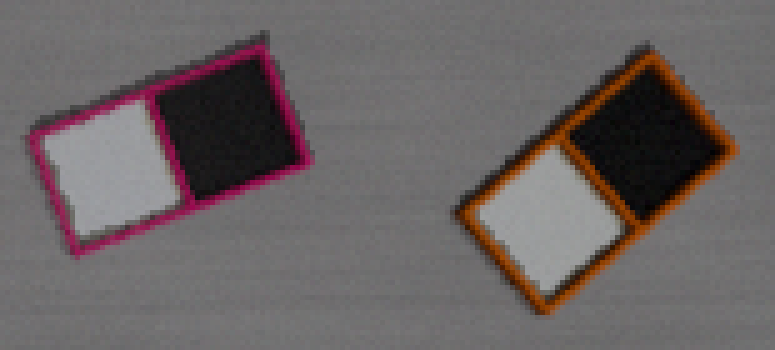

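The crops show the trays cleanly. In crop px, the magenta corners are (30,135), (265,45), (312,162), (77,257) and the orange corners (457,213), (648,52), (738,150), (545,315). The caps are amber (644,394), white (359,394) and green (49,392). In both trays the black bay is at the right/far end.

Run:
```python
from h import *
f=viewer.grab_frame("top"); s=viewer.grab_frame("scene")
A=lambda p:(145+p[0]/6-.5,200+p[1]/6-.5)
B=lambda p:(295+p[0]/5-.5,215+p[1]/5-.5)
P={"red":((75,165),60),"blue":((424,83),60),"yel":((682,133),60),"green":((49,392),82),"white":((359,394),82),"amber":((644,394),82)}
for n,(p,z) in P.items():
    w=ray(f,A(p),z); q,_=cv2.projectPoints(np.array([[*w,z],[*w,0]]),s["rvec"],np.array(s["tvec"]),s["K"],None)
    print(n,w.round(1),"scene800",(q.reshape(-1,2)*800/560).round().tolist())
loc=np.float32([[-70,36],[70,36],[70,-36],[-70,-36]])
for n,c in {"pink":[(30,135),(265,45),(312,162),(77,257)],"orange":[(457,213),(648,52),(738,150),(545,315)]}.items():
    w=np.array([ray(f,B(p),22) for p in c]); print(n,w.round(0).tolist(),np.linalg.norm(np.roll(w,-1,0)-w,axis=1).round(1))
    wc=w.mean(0); u=(w-wc); l=loc.astype(float)
    for g in(1,):
        M=u.T@l; U,_,Vt=np.linalg.svd(M); R=U@np.diag([1,np.linalg.det(U@Vt)])@Vt
        print(wc.round(1),"yaw",np.degrees(np.arctan2(R[1,0],R[0,0])).round(1),"res",np.abs(u-l@R.T).max().round(1),"white bay",(wc+R@[-34,0]).round(1),"black",(wc+R@[34,0]).round(1))
        q,_=cv2.projectPoints(np.c_[w,[22]*4],s["rvec"],np.array(s["tvec"]),s["K"],None); print("scene800",(q.reshape(-1,2)*800/560).round().tolist())
```

```text
red [577.2 333.4] scene800 [[523.0, 223.0], [519.0, 252.0]]
blue [610.9 177.8] scene800 [[485.0, 253.0], [482.0, 284.0]]
yel [586.3  62.9] scene800 [[428.0, 270.0], [427.0, 302.0]]
green [477.1 337.7] scene800 [[484.0, 199.0], [481.0, 236.0]]
white [473.8 203.1] scene800 [[437.0, 216.0], [436.0, 255.0]]
amber [471.5  79.5] scene800 [[388.0, 234.0], [388.0, 276.0]]
pink [[533.0, -50.0], [580.0, -180.0], [515.0, -204.0], [466.0, -74.0]] [138.4  68.7 138.6  70.9]
[ 523.4 -127.1] yaw -69.8 res 1.7 white bay [511.7 -95.2] black [ 535.1 -159.1]
scene800 [[354.0, 303.0], [303.0, 348.0], [264.0, 336.0], [317.0, 293.0]]
orange [[486.0, -282.0], [572.0, -390.0], [517.0, -436.0], [430.0, -327.0]] [138.3  71.5 139.9  71.9]
[ 501.3 -358.9] yaw -51.3 res 1.4 white bay [ 480.  -332.4] black [ 522.6 -385.4]
scene800 [[204.0, 349.0], [152.0, 417.0], [96.0, 413.0], [156.0, 346.0]]
```

The calibration agrees with the scene view and the tray sizes come out right. Plan: grip high (TCP about 40 mm up a bottle, 46 mm up a pot) with the jaws across the tray, at yaw 128.7 for orange and 110.2 for magenta.

```bash
cat >> h.py <<'E'
def go(x,y,z,yaw):
    from scipy.spatial.transform import Rotation as Ro
    s=telemetry.state(); e=s["ee_rot"]; R=Ro.from_euler("xyz",e,degrees=True)
    turn=(e[2]-yaw+180)%360-180
    d=np.array([x,y,z])-s["ee_pos"]
    Rt=R*Ro.from_euler("z",turn,degrees=True)
    print("t",round(s["time_s"],2),"pos",s["ee_pos"].round(1),"rot",e.round(1),"w",round(s["gripper_width"],1),"F",np.round(s["force"],1))
    print("turn",round(turn,1),"then shift cm",(Rt.inv().apply(d)/10).round(2))
E
python3 -m jog '[[[0,0,0],9.9,0.77],[[0,0,0],9.9,0.77],[[0,0,0],9.9,0.77]]' 20; python3 -c "
from h import *
go(471.5,79.5,200,128.7)"
```

```text
time_s: 0.62
ee_pos: [211.9, 534.0, 232.0]
ee_rot: [-179.9, 0.1, 127.7]
force: [-0.4, 0.5, 0.0]
gripper_width: 70.7
t 0.62 pos [211.9 534.  232. ] rot [-1.799e+02  1.000e-01  1.277e+02] w 70.7 F [-0.4  0.5  0. ]
turn -1.0 then shift cm [-51.7   -8.15   3.27]
```

```bash
python3 -m jog '[[[-5.2,-0.8,0.3],-1,0.77],[[-5.2,-0.8,0.3],0,0.77],[[-5.2,-0.8,0.3],0,0.77],[[-5.2,-0.8,0.3],0,0.77],[[-5.2,-0.8,0.3],0,0.77],[[-5.2,-0.8,0.3],0,0.77],[[-5.2,-0.8,0.3],0,0.77],[[-5.2,-0.8,0.3],0,0.77],[[-5.2,-0.8,0.3],0,0.77],[[-5.0,-0.8,0.3],0,0.77]]'; python3 -c "
from h import *
go(471.5,79.5,130,128.7)"
```

```text
time_s: 1.88
ee_pos: [480.2, 69.2, 201.6]
ee_rot: [179.8, 0.1, 129.1]
force: [0.5, 0.9, 0.3]
gripper_width: 70.4
t 1.88 pos [480.2  69.2 201.6] rot [1.798e+02 1.000e-01 1.291e+02] w 70.4 F [0.5 0.9 0.3]
turn 0.4 then shift cm [ 1.36 -0.06  7.16]
```

```bash
python3 -m jog '[[[1.4,-0.1,3.6],0,0.77],[[0,0,3.6],0,0.77],[[0,0,0],0,0.77],[[0,0,0],0,0.77]]'; python3 -c "
from h import *
go(471.5,79.5,40,128.7)
crop(viewer.grab_frame('top'),200,200,120,90,6,'a1.png')
s=viewer.grab_frame('scene');crop(s,200,110,130,110,6,'a2.png')"
```

```text
time_s: 2.38
ee_pos: [474.2, 75.7, 129.3]
ee_rot: [179.6, 0.2, 128.6]
force: [-0.6, -0.9, 0.8]
gripper_width: 70.2
t 2.38 pos [474.2  75.7 129.3] rot [179.6   0.2 128.6] w 70.2 F [-0.6 -0.9  0.8]
turn -0.1 then shift cm [ 0.5  -0.03  8.93]
```

View pics/a2.png

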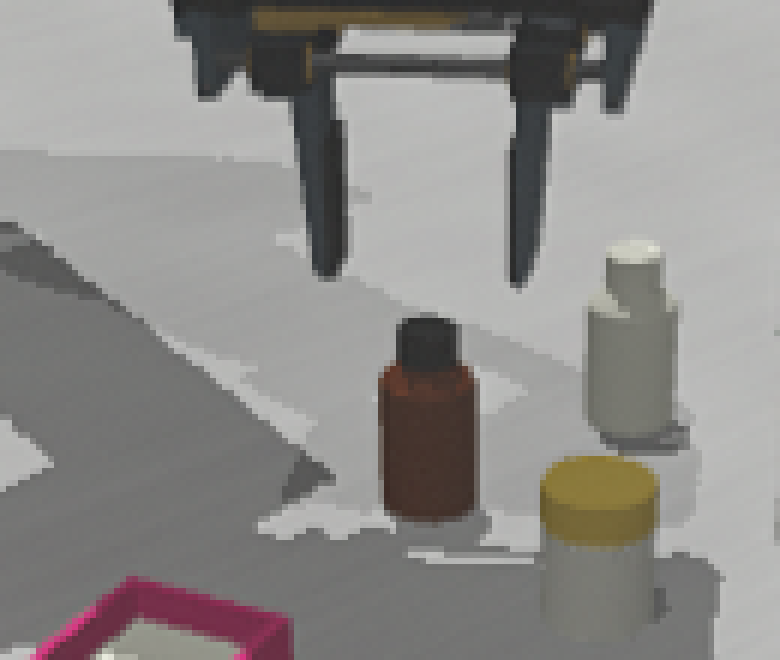

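The fingertips at (328,275) and (518,285) straddle the amber cap at (428,340), so I'm centred. Descending and gripping.

```bash
python3 -m jog '[[[0.5,0,3],0,0.77],[[0,0,3],0,0.77],[[0,0,2.6],0,0.77],[[0,0,0],0,0.77],[[0,0,0],0,0.3],[[0,0,0],0,0.3],[[0,0,0],0,0.3],[[0,0,0],0,0.3]]' 20;  python3 -c "
from h import *
go(480,-332.4,200,128.7)"
```

```text
time_s: 3.48
ee_pos: [479.4, 82.1, 51.4]
ee_rot: [178.6, 0.9, 128.8]
force: [-0.0, 0.4, -1.1]
gripper_width: 42.2
t 3.48 pos [479.4  82.1  51.4] rot [178.6   0.9 128.8] w 42.2 F [-0.   0.4 -1.1]
turn 0.1 then shift cm [-32.6  -25.5  -15.02]
```

```bash
python3 -m jog '[[[0,0,0],0,0.3],[[0,0,-1],0,0.3],[[0,0,-2],0,0.3],[[0,0,-4],0,0.3],[[0,0,-5],0,0.3],[[0,0,-3],0,0.3],[[0,0,0],0,0.3]]' 25;  python3 -c "
from h import *
go(480,-332.4,200,128.7)
s=viewer.grab_frame('scene');crop(s,200,80,130,110,6,'a3.png')"
```

```text
time_s: 4.35
ee_pos: [474.9, 81.5, 208.4]
ee_rot: [178.5, 0.9, 128.7]
force: [-0.1, 0.1, -0.8]
gripper_width: 42.1
t 4.35 pos [474.9  81.5 208.4] rot [178.5   0.9 128.7] w 42.1 F [-0.1  0.1 -0.8]
turn 0.0 then shift cm [-32.6  -25.51   0.67]
```

View pics/a3.png

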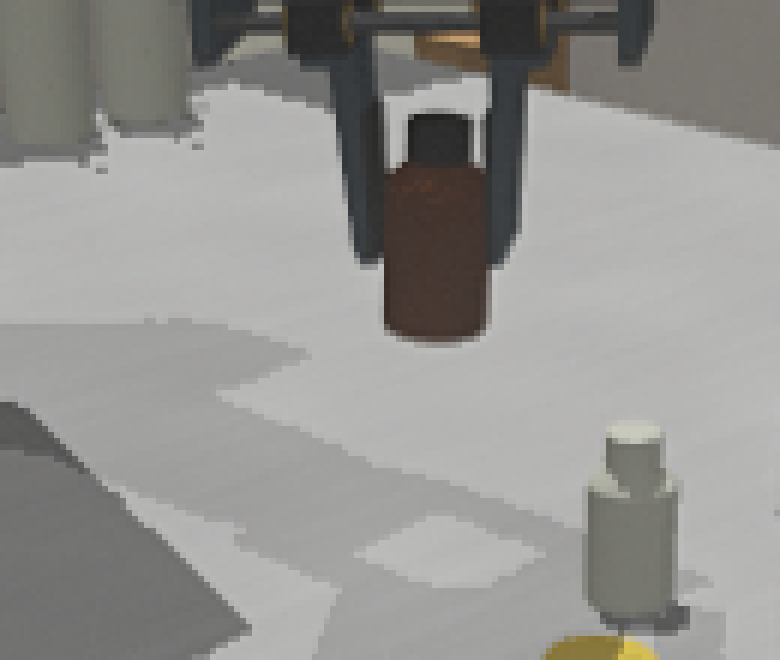

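The amber bottle is held upright, its foot at about (437,335) in the crop and the fingers at mid-body. Carrying it to the orange white-lined bay.

```bash
python3 -m jog '[[[-2.1,-1.6,0],0,0.3],[[-4.1,-3.2,0],0,0.3],[[-4.1,-3.2,0],0,0.3],[[-4.1,-3.2,0],0,0.3],[[-4.1,-3.2,0],0,0.3],[[-4.1,-3.2,0],0,0.3],[[-4.1,-3.2,0],0,0.3],[[-2.8,-2.4,0],0,0.3],[[-1.4,-1.2,0],0,0.3],[[0,0,0],0,0.3]]';  python3 -c "
from h import *
go(480,-332.4,120,128.7)"
```

```text
time_s: 5.65
ee_pos: [469.7, -320.5, 185.7]
ee_rot: [179.4, -0.8, 128.9]
force: [-0.2, 0.8, 0.3]
gripper_width: 42.4
t 5.65 pos [ 469.7 -320.5  185.7] rot [179.4  -0.8 128.9] w 42.4 F [-0.2  0.8  0.3]
turn 0.2 then shift cm [-1.66 -0.01  6.55]
```

```bash
python3 -m jog '[[[-1.6,0,2],0,0.3],[[0,0,3],0,0.3],[[0,0,1.5],0,0.3],[[0,0,0],0,0.3],[[0,0,0],0,0.3]]';  python3 -c "
from h import *
go(480,-332.4,57,128.7)"
```

```text
time_s: 6.28
ee_pos: [480.7, -325.6, 119.2]
ee_rot: [179.3, -1.0, 129.2]
force: [1.2, -0.6, -0.1]
gripper_width: 41.8
t 6.28 pos [ 480.7 -325.6  119.2] rot [179.3  -1.  129.2] w 41.8 F [ 1.2 -0.6 -0.1]
turn 0.5 then shift cm [-0.6  -0.55  6.2 ]
```

```bash
python3 -m jog '[[[-0.6,-0.5,1.5],0.5,0.3],[[0,0,1.5],0,0.3],[[0,0,0],0,0.3],[[0,0,0],0,0.3]]';  python3 -c "
from h import *
go(480,-332.4,57,128.7)
f=viewer.grab_frame('scene');a=f['color'][230:330,50:180,::-1]
g=viewer.grab_frame('top');b=g['color'][205:295,365:465,::-1]
cv2.imwrite('pics/a4.png',np.vstack([cv2.resize(a,(650,500))[150:],cv2.resize(b,(650,585))])[:600+340:1][:935])
im=cv2.imread('pics/a4.png');cv2.imwrite('pics/a4.png',cv2.resize(im,None,fx=.64,fy=.64))"
```

```text
time_s: 6.78
ee_pos: [481.2, -333.8, 88.4]
ee_rot: [179.3, -0.9, 128.6]
force: [-0.6, -0.2, -1.0]
gripper_width: 41.8
t 6.78 pos [ 481.2 -333.8   88.4] rot [179.3  -0.9 128.6] w 41.8 F [-0.6 -0.2 -1. ]
turn -0.1 then shift cm [ 0.13 -0.04  3.14]
```

View pics/a4.png

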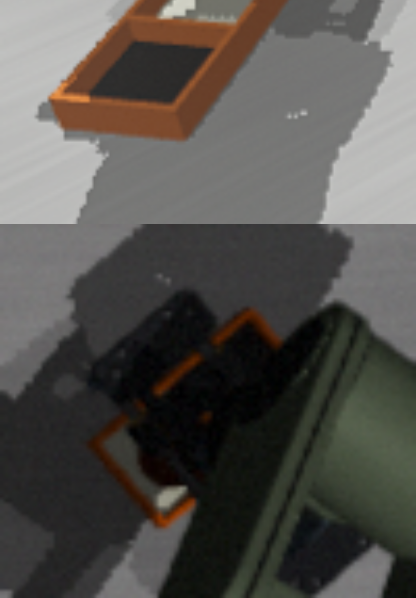

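That crop mostly misses the bottle, but the foot sits over the white bay and the measured pose is within 2 mm. Lowering gently until contact.

```bash
python3 -m jog '[[[0,0,1],0,0.3],[[0,0,1],0,0.3],[[0,0,0],0,0.3]]';  python3 -m jog '[[[0,0,0.4],0,0.3],[[0,0,0.4],0,0.3],[[0,0,0],0,0.3]]'; python3 -c "
from h import *
go(480,-332.4,57,128.7)"
```

```text
time_s: 7.25
ee_pos: [481.2, -333.3, 67.4]
ee_rot: [179.3, -0.8, 128.6]
force: [0.7, 0.4, -0.8]
gripper_width: 42.0
time_s: 7.62
ee_pos: [481.3, -333.1, 58.9]
ee_rot: [179.3, -0.8, 128.6]
force: [0.3, 0.6, -1.0]
gripper_width: 41.9
t 7.62 pos [ 481.3 -333.1   58.9] rot [179.3  -0.8 128.6] w 41.9 F [ 0.3  0.6 -1. ]
turn -0.1 then shift cm [ 0.14 -0.06  0.19]
```

```bash
python3 -m jog '[[[0,0,0.15],0,0.3],[[0,0,0.1],0,0.3]]';  python3 -m jog '[[[0,0,0.1],0,0.3],[[0,0,0.1],0,0.3]]'; python3 -m jog '[[[0,0,0.1],0,0.3],[[0,0,0.1],0,0.3]]'
```

```text
time_s: 7.88
ee_pos: [481.6, -333.3, 56.8]
ee_rot: [179.3, -0.8, 128.6]
force: [-1.0, 0.3, 4.7]
gripper_width: 41.7
time_s: 8.12
ee_pos: [481.7, -333.6, 56.8]
ee_rot: [179.3, -0.7, 128.6]
force: [-2.2, 1.3, 6.8]
gripper_width: 41.9
time_s: 8.38
ee_pos: [481.8, -333.7, 56.8]
ee_rot: [179.2, -0.6, 128.6]
force: [-1.7, -0.5, 5.4]
gripper_width: 41.9
```

Contact at z 56.8, as predicted. Releasing and going up.

```bash
python3 -m jog '[[[0,0,0],0,0.55],[[0,0,0],0,0.77],[[0,0,0],0,0.77],[[0,0,-2],0,0.77],[[0,0,-4],0,0.77],[[0,0,-5],0,0.77],[[0,0,-3],0,0.77],[[0,0,0],0,0.77]]'; python3 -c "
from h import *
go(577,333.7,190,128.7)"
```

```text
time_s: 9.38
ee_pos: [481.3, -336.1, 199.3]
ee_rot: [179.3, -0.7, 128.6]
force: [-0.2, -0.2, -0.6]
gripper_width: 70.1
t 9.38 pos [ 481.3 -336.1  199.3] rot [179.3  -0.7 128.6] w 70.1 F [-0.2 -0.2 -0.6]
turn -0.1 then shift cm [46.27 49.32  2.15]
```

```bash
python3 -m jog '[[[3.8,4.1,0],0,0.77],[[3.8,4.1,0],0,0.77],[[3.8,4.1,0],0,0.77],[[3.8,4.1,0],0,0.77],[[3.8,4.1,0],0,0.77],[[3.8,4.1,0],0,0.77],[[3.8,4.1,0],0,0.77],[[3.8,4.1,0],0,0.77],[[3.8,4.1,0],0,0.77]]'; python3 -c "
from h import *
go(577,333.7,190,128.7)"
```

```text
time_s: 10.5
ee_pos: [553.7, 173.0, 193.4]
ee_rot: [-179.9, -1.5, 128.1]
force: [1.0, 0.3, 0.4]
gripper_width: 70.6
t 10.5 pos [553.7 173.  193.4] rot [-179.9   -1.5  128.1] w 70.6 F [1.  0.3 0.4]
turn -0.6 then shift cm [11.08 11.87  0.61]
```

```bash
python3 -m jog '[[[3.6,3.9,0],0,0.77],[[3,3.2,0],0,0.77],[[2,2.2,0],0,0.77],[[1,1,0],0,0.77],[[0,0,0],0,0.77],[[0,0,0],0,0.77]]'; python3 -c "
from h import *
go(577,333.7,120,128.7)
crop(viewer.grab_frame('top'),365,205,100,90,6,'b1.png')
"
```

```text
time_s: 11.25
ee_pos: [571.7, 317.8, 184.6]
ee_rot: [-178.9, -1.6, 128.4]
force: [-0.1, -0.0, 0.4]
gripper_width: 70.5
t 11.25 pos [571.7 317.8 184.6] rot [-178.9   -1.6  128.4] w 70.5 F [-0.1 -0.   0.4]
turn -0.3 then shift cm [0.73 1.53 6.46]
```

View pics/b1.png

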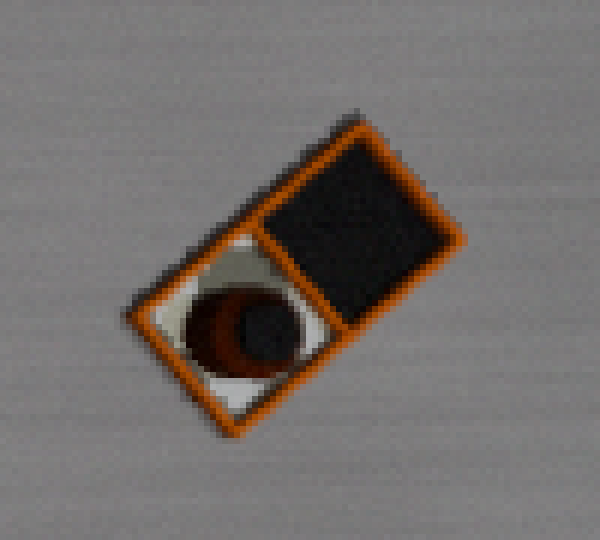

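The amber bottle stands in the white-lined bay, its cap at (270,330) in the crop, leaning only from perspective. I'll work out the offset with the next step.

```bash
python3 -m jog '[[[0.8,1.6,2],0,0.77],[[0,0,3],0,0.77],[[0,0,1],0,0.77],[[0,0,0],0,0.77],[[0,0,0],0,0.77]]'; python3 -c "
from h import *
go(577,333.7,45,128.7)
f=viewer.grab_frame('top');print('amber at',ray(f,(365+270/6-.5,205+330/6-.5),88))
crop(viewer.grab_frame('scene'),300,90,130,110,6,'b2.png')
"
```

```text
time_s: 11.92
ee_pos: [579.3, 334.7, 121.8]
ee_rot: [-179.1, -1.6, 128.2]
force: [0.1, -0.9, -0.4]
gripper_width: 69.8
t 11.93 pos [579.3 334.7 121.8] rot [-179.1   -1.6  128.2] w 69.8 F [ 0.1 -0.9 -0.4]
turn -0.5 then shift cm [-0.15 -0.12  7.68]
amber at [ 478.50546603 -328.73721775]
```

View pics/b2.png

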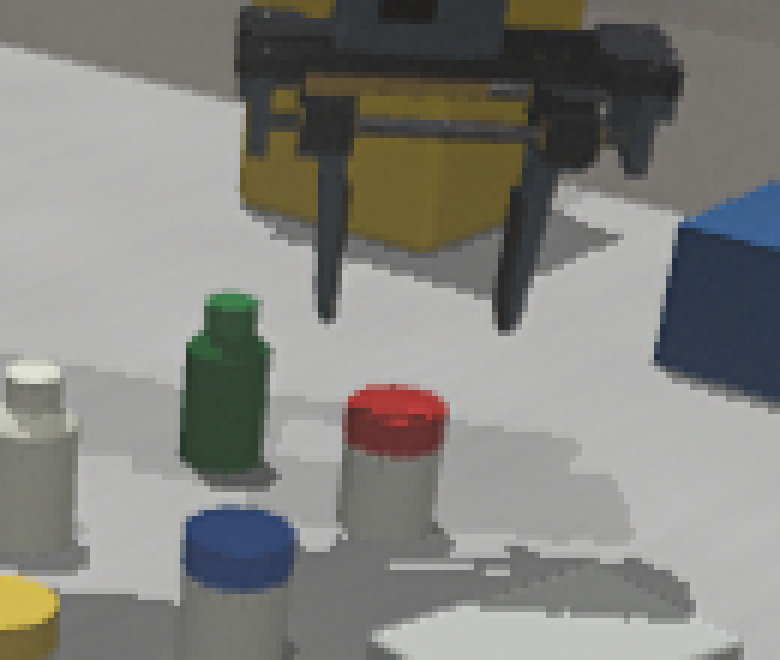

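Amber measures 4 mm from the bay centre, which is fine. The fingers straddle the red lid, so I'm descending.

```bash
python3 -m jog '[[[-0.2,-0.1,3],0,0.77],[[0,0,3],0,0.77],[[0,0,1.6],0,0.77],[[0,0,0],0,0.77]]'; python3 -c "
from h import *
go(577,333.7,45,128.7)"
```

```text
time_s: 12.52
ee_pos: [580.4, 334.9, 48.8]
ee_rot: [-179.6, -1.6, 128.2]
force: [-0.4, -0.2, 0.6]
gripper_width: 70.2
t 12.53 pos [580.4 334.9  48.8] rot [-179.6   -1.6  128.2] w 70.2 F [-0.4 -0.2  0.6]
turn -0.5 then shift cm [ 0.1  -0.34  0.38]
```

```bash
python3 -m jog '[[[0.1,-0.3,0.2],-0.5,0.6],[[0,0,0],0,0.35],[[0,0,0],0,0.35],[[0,0,0],0,0.35],[[0,0,0],0,0.35]]' 20; python3 -c "
from h import *
go(577,333.7,45,128.7)"; python3 -m jog '[[[0,0,-1],0,0.35],[[0,0,-2],0,0.35],[[0,0,-4],0,0.35],[[0,0,-5],0,0.35],[[0,0,-2],0,0.35],[[0,0,0],0,0.35]]'; python3 -c "
from h import *
go(522.6,-385.4,185,128.7)"
```

```text
time_s: 13.15
ee_pos: [578.9, 334.8, 50.3]
ee_rot: [-180.0, -1.5, 128.7]
force: [-0.0, 0.1, -0.4]
gripper_width: 45.3
t 13.15 pos [578.9 334.8  50.3] rot [-180.    -1.5  128.7] w 45.3 F [-0.   0.1 -0.4]
turn 0.0 then shift cm [ 0.02 -0.22  0.53]
time_s: 13.9
ee_pos: [581.7, 332.0, 197.2]
ee_rot: [179.9, -1.5, 128.7]
force: [0.0, 0.3, -1.4]
gripper_width: 45.2
t 13.9 pos [581.7 332.  197.2] rot [179.9  -1.5 128.7] w 45.2 F [ 0.   0.3 -1.4]
turn 0.0 then shift cm [-52.31 -49.47  -0.19]
```

```bash
python3 -m jog '[[[-2.2,-2.1,0],0,0.35],[[-4,-3.8,0],0,0.35],[[-4,-3.8,0],0,0.35],[[-4,-3.8,0],0,0.35],[[-4,-3.8,0],0,0.35],[[-4,-3.8,0],0,0.35],[[-4,-3.8,0],0,0.35],[[-4,-3.8,0],0,0.35],[[-4,-3.8,0],0,0.35],[[-4,-3.8,0],0,0.35]]'; python3 -c "
from h import *
go(522.6,-385.4,185,128.7)"
```

```text
time_s: 15.15
ee_pos: [532.3, -204.8, 176.2]
ee_rot: [-179.5, -2.0, 129.2]
force: [1.1, 0.4, -0.9]
gripper_width: 45.5
t 15.15 pos [ 532.3 -204.8  176.2] rot [-179.5   -2.   129.2] w 45.5 F [ 1.1  0.4 -0.9]
turn 0.5 then shift cm [-13.45 -12.06  -1.24]
```

```bash
python3 -m jog '[[[-3.8,-3.4,-0.5],0,0.35],[[-3.6,-3.2,-0.5],0,0.35],[[-2.8,-2.4,-0.3],0,0.35],[[-1.6,-1.4,0],0,0.35],[[0,0,0],0,0.35],[[0,0,0],0,0.35]]'; python3 -c "
from h import *
go(522.6,-385.4,125,128.7)"
```

```text
time_s: 15.9
ee_pos: [522.1, -367.6, 178.9]
ee_rot: [-179.3, -2.7, 128.9]
force: [0.1, 0.6, -0.5]
gripper_width: 45.6
t 15.9 pos [ 522.1 -367.6  178.9] rot [-179.3   -2.7  128.9] w 45.6 F [ 0.1  0.6 -0.5]
turn 0.2 then shift cm [-1.68 -1.01  5.33]
```

```bash
python3 -m jog '[[[-1.7,-1,1.5],0,0.35],[[0,0,2.5],0,0.35],[[0,0,1.5],0,0.35],[[0,0,0],0,0.35],[[0,0,0],0,0.35]]'; python3 -c "
from h import *
go(522.6,-385.4,80,128.7)"
```

```text
time_s: 16.52
ee_pos: [524.3, -384.6, 120.0]
ee_rot: [-179.3, -2.7, 129.2]
force: [0.2, -0.3, -0.0]
gripper_width: 45.5
t 16.52 pos [ 524.3 -384.6  120. ] rot [-179.3   -2.7  129.2] w 45.5 F [ 0.2 -0.3 -0. ]
turn 0.5 then shift cm [-0.14 -0.13  4.  ]
```

```bash
python3 -m jog '[[[-0.1,-0.1,1.5],0.5,0.35],[[0,0,2],0,0.35],[[0,0,0.6],0,0.35],[[0,0,0],0,0.35]]'; python3 -c "
from h import *
go(522.6,-385.4,56.5,128.7)"
```

```text
time_s: 17.02
ee_pos: [523.5, -385.7, 78.6]
ee_rot: [-179.3, -2.5, 128.6]
force: [0.2, -0.7, -0.6]
gripper_width: 45.7
t 17.02 pos [ 523.5 -385.7   78.6] rot [-179.3   -2.5  128.6] w 45.7 F [ 0.2 -0.7 -0.6]
turn -0.1 then shift cm [-0.01 -0.02  2.21]
```

```bash
python3 -m jog '[[[0,0,0.8],0,0.35],[[0,0,0.7],0,0.35],[[0,0,0.3],0,0.35],[[0,0,0],0,0.35]]'; python3 -m jog '[[[0,0,0.15],0,0.35],[[0,0,0.15],0,0.35]]'; python3 -m jog '[[[0,0,0.15],0,0.35],[[0,0,0.1],0,0.35]]';python3 -m jog '[[[0,0,0.1],0,0.35],[[0,0,0.1],0,0.35]]'
```

```text
time_s: 17.52
ee_pos: [523.5, -385.8, 60.6]
ee_rot: [-179.4, -2.3, 128.6]
force: [0.9, 0.7, -0.2]
gripper_width: 45.3
time_s: 17.77
ee_pos: [523.7, -385.9, 57.9]
ee_rot: [-179.4, -2.3, 128.6]
force: [-0.4, -0.6, -0.4]
gripper_width: 45.4
time_s: 18.02
ee_pos: [523.7, -385.9, 55.8]
ee_rot: [-179.4, -2.2, 128.6]
force: [-1.2, -0.5, 4.3]
gripper_width: 45.6
time_s: 18.27
ee_pos: [523.7, -386.1, 55.7]
ee_rot: [-179.4, -2.2, 128.6]
force: [-1.7, 2.0, 6.3]
gripper_width: 45.8
```

Contact at the expected height. Release, rise, then head for the white bottle.

```bash
python3 -m jog '[[[0,0,0],0,0.6],[[0,0,0],0,0.77],[[0,0,0],0,0.77],[[0,0,-2],0,0.77],[[0,0,-4],0,0.77],[[0,0,-5],0,0.77],[[0,0,-3],9,0.77],[[0,0,0],9,0.77],[[0,0,0],0,0.77]]'; python3 -c "
from h import *
go(473.8,203.1,190,110.2)"
```

```text
time_s: 19.4
ee_pos: [528.3, -389.3, 198.1]
ee_rot: [-178.7, -2.0, 110.2]
force: [0.2, -0.7, -1.2]
gripper_width: 70.2
t 19.4 pos [ 528.3 -389.3  198.1] rot [-178.7   -2.   110.2] w 70.2 F [ 0.2 -0.7 -1.2]
turn -0.0 then shift cm [57.42 15.4   2.44]
```

```bash
python3 -m jog '[[[5.4,1.4,0],0,0.77],[[5.4,1.4,0],0,0.77],[[5.4,1.4,0],0,0.77],[[5.4,1.4,0],0,0.77],[[5.4,1.4,0],0,0.77],[[5.4,1.4,0],0,0.77],[[5.4,1.4,0],0,0.77],[[5.4,1.4,0],0,0.77]]'; python3 -c "
from h import *
go(473.8,203.1,190,110.2)"
```

```text
time_s: 20.4
ee_pos: [478.4, 63.9, 205.9]
ee_rot: [-178.5, -2.2, 111.1]
force: [0.8, -0.9, 0.2]
gripper_width: 70.4
t 20.4 pos [478.4  63.9 205.9] rot [-178.5   -2.2  111.1] w 70.4 F [ 0.8 -0.9  0.2]
turn 0.9 then shift cm [13.15  4.43  1.97]
```

```bash
python3 -m jog '[[[3.5,1.2,0.5],0.9,0.77],[[3.5,1.2,0.5],0,0.77],[[2.4,0.9,0.5],0,0.77],[[1.2,0.3,0.3],0,0.77],[[0,0,0],0,0.77],[[0,0,0],0,0.77]]'; python3 -c "
from h import *
go(473.8,203.1,130,110.2)
crop(viewer.grab_frame('top'),300,200,150,90,5,'d1.png')"
```

```text
time_s: 21.15
ee_pos: [471.2, 181.8, 188.5]
ee_rot: [-178.2, -2.2, 111.2]
force: [-0.6, -0.6, 0.0]
gripper_width: 70.4
t 21.15 pos [471.2 181.8 188.5] rot [-178.2   -2.2  111.2] w 70.4 F [-0.6 -0.6  0. ]
turn 1.0 then shift cm [1.69 1.17 5.88]
```

View pics/d1.png

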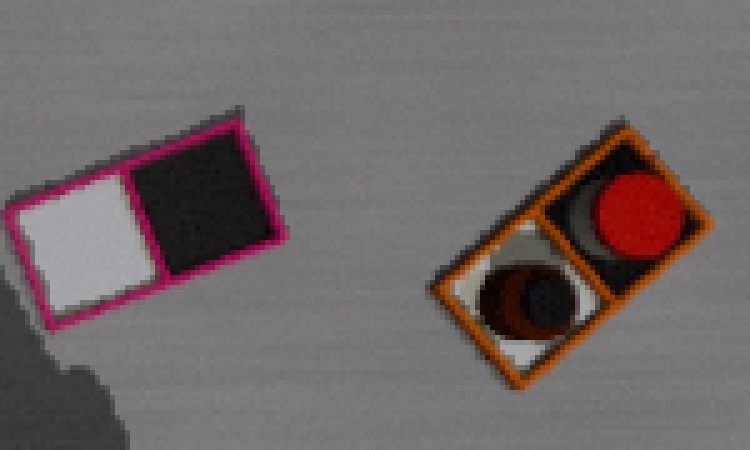

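The orange kit is in place: red lid at (640,215) in the black bay, amber in the white bay, both clear of the walls. On to the white bottle.

```bash
python3 -m jog '[[[1.7,1.2,2],1,0.77],[[0,0,3],0,0.77],[[0,0,1],0,0.77],[[0,0,0],0,0.77],[[0,0,0],0,0.77]]'; python3 -c "
from h import *
f=viewer.grab_frame('top');print('red at',ray(f,(300+640/5-.5,200+215/5-.5),66))
go(473.8,203.1,44,110.2)"
```

```text
time_s: 21.82
ee_pos: [476.5, 200.8, 130.2]
ee_rot: [-178.5, -2.1, 109.9]
force: [0.3, -0.5, 1.2]
gripper_width: 70.3
red at [ 522.12556838 -383.99309244]
t 21.88 pos [476.6 200.9 130.3] rot [-178.6   -2.1  109.9] w 70.5 F [-0.1 -0.7 -0.1]
turn -0.3 then shift cm [-0.01  0.03  8.64]
```

```bash
python3 -m jog '[[[0,0,3],0,0.77],[[0,0,3],0,0.77],[[0,0,2.3],0,0.77],[[0,0,0],0,0.77],[[0,0,0],0,0.77]]'; python3 -c "
from h import *
go(473.8,203.1,44,110.2)"
```

```text
time_s: 22.5
ee_pos: [478.4, 204.2, 50.9]
ee_rot: [-179.3, -2.1, 109.9]
force: [-0.0, -0.0, 1.1]
gripper_width: 70.4
t 22.5 pos [478.4 204.2  50.9] rot [-179.3   -2.1  109.9] w 70.4 F [-0.  -0.   1.1]
turn -0.3 then shift cm [ 0.03 -0.46  0.7 ]
```

```bash
python3 -m jog '[[[0,-0.5,0.6],0,0.77],[[0,0,0],0,0.55],[[0,0,0],0,0.3],[[0,0,0],0,0.3],[[0,0,0],0,0.3]]' 25; python3 -c "
from h import *
go(473.8,203.1,44,110.2)"; python3 -m jog '[[[0,0,-1],0,0.3],[[0,0,-2],0,0.3],[[0,0,-4],0,0.3],[[0,0,-5],0,0.3],[[0,0,-3],0,0.3],[[0,0,0],0,0.3]]'; python3 -c "
from h import *
go(511.7,-95.2,185,110.2)"
```

```text
time_s: 23.12
ee_pos: [474.3, 202.9, 47.2]
ee_rot: [-179.5, -2.1, 109.9]
force: [0.9, -0.8, -0.7]
gripper_width: 41.4
t 23.12 pos [474.3 202.9  47.2] rot [-179.5   -2.1  109.9] w 41.4 F [ 0.9 -0.8 -0.7]
turn -0.3 then shift cm [ 0.02 -0.04  0.32]
time_s: 23.88
ee_pos: [477.8, 198.1, 203.6]
ee_rot: [-179.6, -2.1, 109.9]
force: [0.1, 0.4, -2.4]
gripper_width: 41.7
t 23.88 pos [477.8 198.1 203.6] rot [-179.6   -2.1  109.9] w 41.7 F [ 0.1  0.4 -2.4]
turn -0.3 then shift cm [-28.74  -6.94   0.86]
```

Held (grip 47 mm up).

```bash
python3 -m jog '[[[-2.2,-0.5,0],0,0.3],[[-4.4,-1.1,0],0,0.3],[[-4.6,-1.1,0],0,0.3],[[-4.6,-1.1,0],0,0.3],[[-4.6,-1.1,0],0,0.3],[[-3.2,-0.8,0],0,0.3],[[-1.6,-0.4,0],0,0.3],[[0,0,0],0,0.3],[[0,0,0],0,0.3]]'; python3 -c "
from h import *
go(511.7,-95.2,125,110.2)"
```

```text
time_s: 25.0
ee_pos: [501.5, -64.8, 184.1]
ee_rot: [-178.7, -2.6, 110.0]
force: [0.1, 0.8, -1.7]
gripper_width: 41.4
t 25.0 pos [501.5 -64.8 184.1] rot [-178.7   -2.6  110. ] w 41.4 F [ 0.1  0.8 -1.7]
turn -0.2 then shift cm [-3.46  0.04  5.76]
```

```bash
python3 -m jog '[[[-2.2,0,1.5],0,0.3],[[-1.2,0,2.5],0,0.3],[[0,0,1.8],0,0.3],[[0,0,0],0,0.3],[[0,0,0],0,0.3]]'; python3 -c "
from h import *
go(511.7,-95.2,78,110.2)"
```

```text
time_s: 25.62
ee_pos: [512.7, -94.6, 121.1]
ee_rot: [-178.7, -2.5, 110.4]
force: [0.2, 0.9, -1.3]
gripper_width: 41.5
t 25.62 pos [512.7 -94.6 121.1] rot [-178.7   -2.5  110.4] w 41.5 F [ 0.2  0.9 -1.3]
turn 0.2 then shift cm [-0.21 -0.02  4.31]
```

```bash
python3 -m jog '[[[-0.2,0,1.5],0,0.3],[[0,0,2],0,0.3],[[0,0,0.8],0,0.3],[[0,0,0],0,0.3]]'; python3 -c "
from h import *
go(511.7,-95.2,53,110.2)"
```

```text
time_s: 26.12
ee_pos: [513.2, -95.3, 77.2]
ee_rot: [-178.9, -2.4, 110.4]
force: [0.1, -0.6, -0.5]
gripper_width: 41.3
t 26.12 pos [513.2 -95.3  77.2] rot [-178.9   -2.4  110.4] w 41.3 F [ 0.1 -0.6 -0.5]
turn 0.2 then shift cm [-0.04 -0.09  2.42]
```

```bash
python3 -m jog '[[[0,0,0.9],0,0.3],[[0,0,0.8],0,0.3],[[0,0,0.3],0,0.3],[[0,0,0],0,0.3]]'; python3 -m jog '[[[0,0,0.15],0,0.3],[[0,0,0.15],0,0.3]]'; python3 -m jog '[[[0,0,0.15],0,0.3],[[0,0,0.1],0,0.3]]';python3 -m jog '[[[0,0,0.1],0,0.3],[[0,0,0.1],0,0.3]]'
```

```text
time_s: 26.62
ee_pos: [513.4, -94.8, 56.8]
ee_rot: [-179.0, -2.3, 110.4]
force: [-0.3, 0.2, -1.2]
gripper_width: 41.3
time_s: 26.88
ee_pos: [513.7, -94.8, 54.1]
ee_rot: [-179.1, -2.3, 110.5]
force: [0.1, -0.9, -0.7]
gripper_width: 41.1
time_s: 27.12
ee_pos: [513.7, -94.8, 53.2]
ee_rot: [-179.1, -2.3, 110.5]
force: [-3.5, 0.7, 9.3]
gripper_width: 41.4
time_s: 27.38
ee_pos: [513.7, -94.8, 53.2]
ee_rot: [-179.1, -2.2, 110.5]
force: [-2.4, 0.4, 5.8]
gripper_width: 41.3
```

Contact; release and go for the blue pot.

```bash
python3 -m jog '[[[0,0,0],0,0.55],[[0,0,0],0,0.77],[[0,0,0],0,0.77],[[0,0,-2],0,0.77],[[0,0,-4],0,0.77],[[0,0,-5],0,0.77],[[0,0,-3],0,0.77],[[0,0,0],0,0.77]]'; python3 -c "
from h import *
go(610.8,178.3,185,110.2)"
```

```text
time_s: 28.38
ee_pos: [517.8, -99.3, 196.3]
ee_rot: [-179.1, -2.3, 110.5]
force: [0.4, -0.3, -0.1]
gripper_width: 70.3
t 28.38 pos [517.8 -99.3 196.3] rot [-179.1   -2.3  110.5] w 70.3 F [ 0.4 -0.3 -0.1]
turn 0.3 then shift cm [22.78 18.34  1.73]
```

```bash
python3 -m jog '[[[3.8,3.1,0],0,0.77],[[3.8,3.1,0],0,0.77],[[3.8,3.1,0.2],0,0.77],[[3.8,3.1,0.4],0,0.77],[[3.4,2.7,0.4],0,0.77],[[2,1.6,0],0,0.77],[[1,0.8,0],0,0.77],[[0,0,0],0,0.77],[[0,0,0],0,0.77]]'; python3 -c "
from h import *
go(610.8,178.3,120,110.2)"
```

```text
time_s: 29.5
ee_pos: [603.1, 169.9, 176.8]
ee_rot: [-177.9, -2.4, 110.2]
force: [0.2, -0.2, 0.4]
gripper_width: 70.0
t 29.5 pos [603.1 169.9 176.8] rot [-177.9   -2.4  110.2] w 70.0 F [ 0.2 -0.2  0.4]
turn 0.0 then shift cm [0.29 1.23 5.66]
```

```bash
python3 -m jog '[[[0.3,1.2,2],0,0.77],[[0,0,3],0,0.77],[[0,0,1],0,0.77],[[0,0,0],0,0.77],[[0,0,0],0,0.77]]'; python3 -c "
from h import *
go(610.8,178.3,46,110.2)
crop(viewer.grab_frame('top'),300,200,150,90,5,'d2.png')"
```

```text
time_s: 30.12
ee_pos: [612.0, 176.3, 113.4]
ee_rot: [-177.9, -2.4, 110.0]
force: [-0.7, -0.5, 0.0]
gripper_width: 70.2
t 30.12 pos [612.  176.3 113.4] rot [-177.9   -2.4  110. ] w 70.2 F [-0.7 -0.5  0. ]
turn -0.2 then shift cm [-0.05  0.2   6.74]
```

View pics/d2.png

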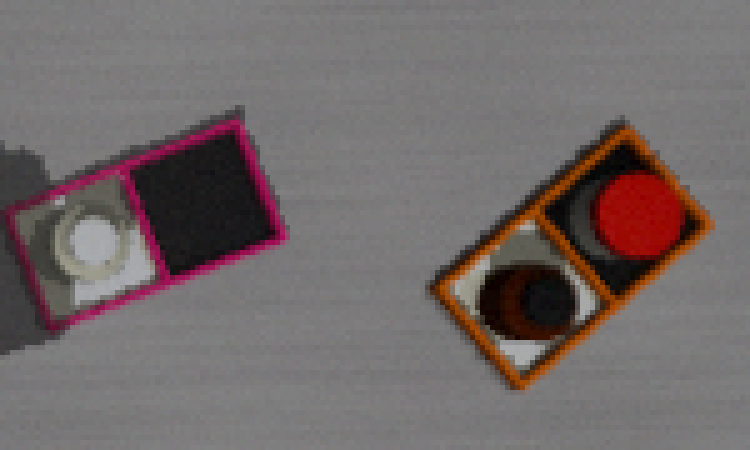

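The white bottle stands centred in the magenta white bay, its cap at (95,240). Grasping the blue pot now.

```bash
python3 -m jog '[[[0,0.2,2.5],0,0.77],[[0,0,2.5],0,0.77],[[0,0,1.6],0,0.77],[[0,0,0],0,0.77]]'; python3 -c "
from h import *
f=viewer.grab_frame('top');print('white at',ray(f,(300+95/5-.5,200+240/5-.5),88))
go(610.8,178.3,48,110.2)"
```

```text
time_s: 30.68
ee_pos: [614.0, 179.6, 50.2]
ee_rot: [-178.5, -2.3, 110.0]
force: [-0.2, 0.2, 0.4]
gripper_width: 69.9
white at [513.82986111 -94.46153929]
t 30.73 pos [614.7 179.8  51.1] rot [-178.6   -2.3  110. ] w 70.1 F [-0.2  0.1  0.2]
turn -0.2 then shift cm [-0.02 -0.41  0.32]
```

```bash
python3 -m jog '[[[0,-0.4,0.3],0,0.65],[[0,0,0],0,0.35],[[0,0,0],0,0.35],[[0,0,0],0,0.35],[[0,0,0],0,0.35]]' 20; python3 -c "
from h import *
go(610.8,178.3,48,110.2)"; python3 -m jog '[[[0,0,-1],0,0.35],[[0,0,-2],0,0.35],[[0,0,-4],0,0.35],[[0,0,-5],0,0.35],[[0,0,-2],0,0.35],[[0,0,0],0,0.35]]'; python3 -c "
from h import *
go(535.1,-159.1,185,110.2)"
```

```text
time_s: 31.35
ee_pos: [612.0, 178.7, 50.7]
ee_rot: [-178.8, -2.3, 110.0]
force: [0.3, -0.3, -0.5]
gripper_width: 45.5
t 31.35 pos [612.  178.7  50.7] rot [-178.8   -2.3  110. ] w 45.5 F [ 0.3 -0.3 -0.5]
turn -0.2 then shift cm [-0.   -0.12  0.27]
time_s: 32.1
ee_pos: [617.1, 174.3, 197.3]
ee_rot: [-178.9, -2.3, 110.0]
force: [-0.2, 0.3, -1.7]
gripper_width: 45.4
t 32.1 pos [617.1 174.3 197.3] rot [-178.9   -2.3  110. ] w 45.4 F [-0.2  0.3 -1.7]
turn -0.2 then shift cm [-28.48 -19.2    0.46]
```

```bash
python3 -m jog '[[[-2,-1.3,0],0,0.35],[[-4,-2.7,0],0,0.35],[[-4.2,-2.9,0],0,0.35],[[-4.2,-2.9,0],0,0.35],[[-4.2,-2.9,0],0,0.35],[[-4,-2.7,0],0,0.35],[[-2.6,-1.8,0],0,0.35],[[-1.3,-0.9,0],0,0.35],[[0,0,0],0,0.35],[[0,0,0],0,0.35]]'; python3 -c "
from h import *
go(535.1,-159.1,125,110.2)"
```

```text
time_s: 33.35
ee_pos: [524.3, -151.6, 179.4]
ee_rot: [-177.7, -2.7, 109.9]
force: [-0.7, -0.4, -0.8]
gripper_width: 45.6
t 33.35 pos [ 524.3 -151.6  179.4] rot [-177.7   -2.7  109.9] w 45.6 F [-0.7 -0.4 -0.8]
turn -0.3 then shift cm [-1.33  0.97  5.34]
```

```bash
python3 -m jog '[[[-1.3,1,1.5],0,0.35],[[0,0,2.5],0,0.35],[[0,0,1.5],0,0.35],[[0,0,0],0,0.35],[[0,0,0],0,0.35]]'; python3 -c "
from h import *
go(535.1,-159.1,80,110.2)"
```

```text
time_s: 33.98
ee_pos: [540.0, -156.2, 118.6]
ee_rot: [-177.8, -2.7, 110.3]
force: [0.2, -0.7, -0.6]
gripper_width: 45.6
t 33.98 pos [ 540.  -156.2  118.6] rot [-177.8   -2.7  110.3] w 45.6 F [ 0.2 -0.7 -0.6]
turn 0.1 then shift cm [-0.28 -0.41  3.87]
```

```bash
python3 -m jog '[[[-0.3,-0.4,1.5],0,0.35],[[0,0,1.7],0,0.35],[[0,0,0.6],0,0.35],[[0,0,0],0,0.35]]'; python3 -c "
from h import *
go(535.1,-159.1,56.7,110.2)"
```

```text
time_s: 34.48
ee_pos: [535.9, -160.0, 79.4]
ee_rot: [-177.9, -2.6, 110.3]
force: [0.4, 0.7, -0.4]
gripper_width: 45.5
t 34.48 pos [ 535.9 -160.    79.4] rot [-177.9   -2.6  110.3] w 45.5 F [ 0.4  0.7 -0.4]
turn 0.1 then shift cm [0.01 0.04 2.27]
```

```bash
python3 -m jog '[[[0,0,0.8],0,0.35],[[0,0,0.7],0,0.35],[[0,0,0.3],0,0.35],[[0,0,0],0,0.35]]'; python3 -m jog '[[[0,0,0.15],0,0.35],[[0,0,0.15],0,0.35]]'; python3 -m jog '[[[0,0,0.15],0,0.35],[[0,0,0.1],0,0.35]]';python3 -m jog '[[[0,0,0.1],0,0.35],[[0,0,0.1],0,0.35]]'
```

```text
time_s: 34.98
ee_pos: [535.6, -159.8, 61.1]
ee_rot: [-178.0, -2.5, 110.3]
force: [0.4, 0.5, -1.9]
gripper_width: 45.3
time_s: 35.22
ee_pos: [535.8, -159.8, 58.3]
ee_rot: [-178.0, -2.5, 110.3]
force: [-0.1, -0.0, -1.5]
gripper_width: 45.9
time_s: 35.48
ee_pos: [535.8, -159.9, 56.5]
ee_rot: [-178.0, -2.4, 110.4]
force: [-3.1, -0.0, 9.0]
gripper_width: 45.1
time_s: 35.72
ee_pos: [535.8, -160.0, 56.6]
ee_rot: [-178.1, -2.4, 110.4]
force: [-2.0, 0.2, 6.0]
gripper_width: 45.5
```

```bash
python3 -m jog '[[[0,0,0],0,0.6],[[0,0,0],0,0.77],[[0,0,0],0,0.77],[[0,0,-2],0,0.77],[[0,0,-4],0,0.77],[[0,0,-5],0,0.77],[[0,0,-5],0,0.77],[[0,0,-4],0,0.77],[[0,0,0],0,0.77]]'; python3 -m jog '[[[5,0,0],0,0.77],[[5,0,0],0,0.77],[[5,0,0],0,0.77],[[5,0,0],0,0.77],[[5,0,0],0,0.77],[[5,0,0],0,0.77],[[4,0,0],0,0.77],[[2,0,0],0,0.77],[[0,0,0],0,0.77],[[0,0,0],0,0.77]]'; python3 -c "
from h import *
f=viewer.grab_frame('top')
crop(f,295,200,155,90,5,'e1.png')
cv2.imwrite('pics/e2.png',cv2.resize(viewer.grab_frame('scene')['color'][:,:,::-1],(800,600)))"
```

```text
time_s: 36.85
ee_pos: [545.4, -165.5, 260.9]
ee_rot: [-178.0, -2.5, 110.4]
force: [0.3, -0.2, -0.2]
gripper_width: 70.3
time_s: 38.1
ee_pos: [411.7, 180.2, 264.8]
ee_rot: [-176.8, -2.7, 110.2]
force: [0.8, 0.1, 0.1]
gripper_width: 70.3
```

View pics/e1.png

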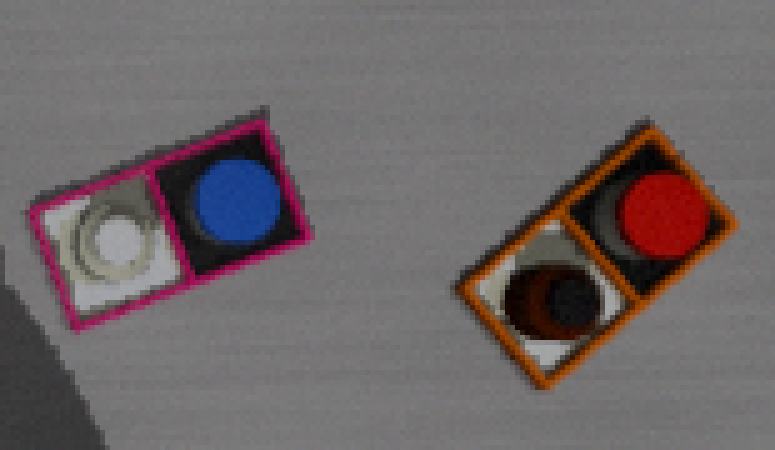

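View pics/e2.png

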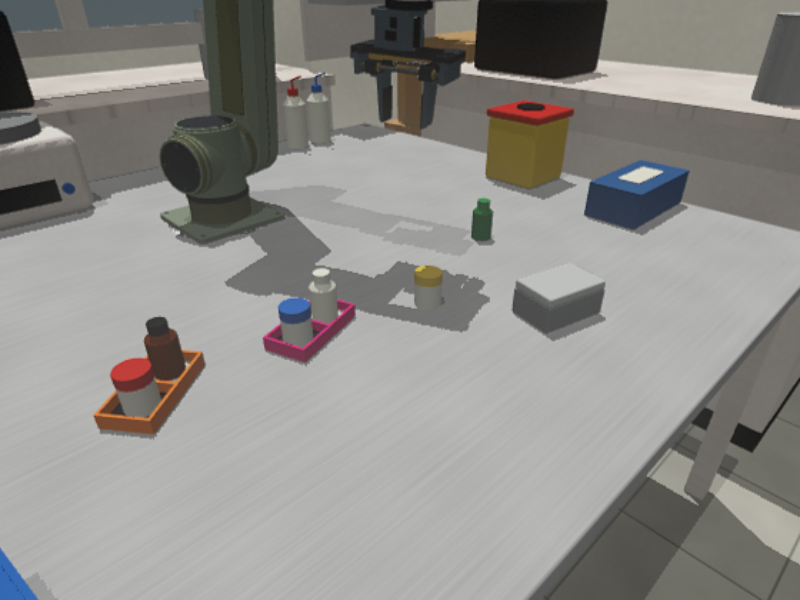

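All four stand upright in their bays. Green (483,220), yellow (428,287) and the tip box (558,298) sit at the same pixels as at the start. A last numeric check on blue, then I hand in.

```bash
python3 -c "
from h import *
from workcell import job_done
f=viewer.grab_frame('top');p=ray(f,(295+238/5-.5,200+202/5-.5),66);print('blue',p,'bay 535.1 -159.1')
if np.hypot(p[0]-535.1,p[1]+159.1)<9: print(job_done())"
```

```text
blue [ 533.23421302 -158.88983387] bay 535.1 -159.1
the job is handed in; nothing more can be done
None
```

Both kits are made up and the job was handed in at about 38 s of robot time. The amber bottle and red-lidded pot are in the orange tray; the white bottle and blue-lidded pot are in the magenta tray. Each bottle is in the white bay and each pot in the black bay. I lowered each one gripped until the wrist force showed contact with the liner, then released it.

- **Placement:** measured from the top camera, the offsets from the bay centres are about 4 mm for amber and about 2 mm each for red, white and blue. The limit is 14 mm. In the last pictures all four are upright and clear of the walls.
- **Left alone:** the green bottle, yellow-lidded pot and tip box show at the same pixel positions as at the start. I compared these by eye in the pictures and did not compute their positions.
- **Disagreements:** the tool drifted to about 2–3° of tilt over the moves, with no visible effect on the placed items. One check picture, for amber over its bay, was badly cropped, so I set it down from the measured pose and contact force and confirmed it in a later picture. No check failed.

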